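Roll the jaw up to the gauge mark

ROBOT

A 7-joint arm with a two-finger parallel gripper is mounted at the origin on the work surface. World frame = base frame: x ahead of the robot, y to its left, z up, the work surface at z = 0. Lengths are in mm, angles in rad, forces in N, time in s.
With the tool pointing down it reaches from about 400 to 900 mm from the base axis. Payload 5.6 kg.
Tool frame: the origin (TCP) lies between the finger pads; the fingertips stand 8 mm ahead of it and the grasp point (between the pads) lies 11 mm behind it (ctrl.finger_overhang is the distance from the TCP to the fingertips, in mm); x points along the fingers, y is the direction in which the jaws open and shut, and the axes are right-handed (so a half turn about x gives the same grasp; the last joint's range is limited). The gripper opens to 92 mm and grips with 3 to 60 N. Pads are 20 mm wide; open, the fingers measure 128 mm over their backs; the gripper's body (75 mm by 189 mm) begins 69 mm behind the grasp point.
Start: joints at [1.218, 0.468, -0.012, 1.603, 0.006, 1.071, -0.056], TCP at [198.123, -619.077, 222.592] pointing down, gripper open.
Joint ranges: [-2.53, 2.53], [-0.31, 2.02], [-1.57, 1.55], [0.28, 2.44], [-1.29, 4.43], [0.15, 1.84], [-2.92, 2.92]. Speed limits (rad/s): [2.57, 2.57, 3.14, 3.14, 3.14, 3.14, 3.14].

INTERFACE

Orientations are given as a 3x3 rotation matrix whose columns are the frame's x, y, z axes.
In Python, from station import ctrl gives the robot as it stands.
- The arm moves only by the tool drive_tool, never from a script. Its argument "motion" is a list of rows, each a list of 6 numbers: the shift along the tool's x, y, z scaled (see below), then the turn, a rotation vector about the tool's x, y, z scaled (see below). A call has 1 to 10 rows; each row is the pose to reach, as a shift and turn from the pose measured when the call began, along the tool's axes at that moment, turning the shorter way round; what a row does not reach only later rows make up. The controller multiplies each number of a shift by 0.1 m and each number of a turn by 180 degrees. A row lasts 1/8 s, in which the tool goes at most 62.5 mm and 10.7 degrees, less where a joint would pass 70% of its speed; a pose out of reach is approached as far as the arm can. A call with a number of a shift or a turn outside -1 to 1 is refused whole. A call with a gripper value outside its range is refused whole. "hand" is the opening, from 0 (shut) to 1 (fully open), set as the call begins (left out, the last holds). The fingers move at their own pace and stop on an object; "grip_force" is the grip in N (left out, the last holds). Time passes only in rows, so rows that repeat a pose let the fingers close. It gives the time, the measured TCP pose, the force and the opening at its end, in the units of the state.
- ctrl.read_state(): the state, without advancing time (a new reading comes with each control period).
- ctrl.read_camera(name): name is "side" or "top"; returns a dict with "image" (420x560x3 uint8, red, green, blue), "fx", "fy", "cx", "cy" (pixels), "rvec" (rotation vector, rad) and "tvec" (3), from world to camera coordinates, as OpenCV has them. Camera axes: x right, y down, z forward; pixel columns grow to the right and rows downward; lengths in mm; the calibration is good to about 2 mm. A picture is of the moment at which its call begins. There is no depth.
- ctrl.sign_off(): hands the job in, once; it reports no verdict.
The state is a dict: "t": time; "joints": joint angles; "joint_vel": joint speeds; "tau": joint torques, N m; "eef_pos": TCP position; "eef_rot": TCP orientation; "force": force on the tool from outside, world axes, zero at the start; "moment": the same for the moment, N m; "gripper_width": finger opening in mm.
Only numpy, scipy, OpenCV 4.12 (cv2) and the standard library are available. Lean on these libraries where they do the work, as an engineer would, in place of code of your own. Each camera call takes 0.05 s, during which the arm holds its last target.

TASK

On the dark setting stand, stroke the top of the knurled thumbwheel with a fingertip, lightly and as often as needed, to roll it until the front edge of the aluminium jaw stands over the red gauge mark, without running the jaw on into the glass counting chamber. Move the jaw only with the wheel, do not touch the jaw, leave the glass and everything else on the bench where they are, and finish with the hand clear.

Things in the scene. Friction and masses are not known exactly. Their poses are not given: they have to be found in the camera images.
- stand: dark steel stand fixed to the bench, plate 130 x 320 x 16 mm (y -145 to +175 mm). Origin on the bench, z up; y is the jaw's closing direction (towards the glass), x points away from the robot at yaw 0. At x 0, y -85 mm is the black wheel housing, 52 mm in x, 78 mm in y, top 62 mm above the bench; the wheel stands 16 mm out of it.
- thumbwheel: knurled steel wheel, diameter 56 mm, 22 mm wide, four yellow ribs. Origin at the axle centre, 50 mm above the bench; axle level along the stand's x; the frame turns with the wheel. Rolling its top towards the stand's +y (the glass) closes the jaw 1 mm per 3.5 mm of rim (8 mm per rad); rolling back opens it. About 1 N at the rim turns it; it stays where left.
- wheel_top (a point): highest point of the wheel's rim, half-way along its width, 78 mm above the bench; it does not turn. The carriage with wheel, rail and jaw is sprung: pressed, they sink straight down together, first at about 2 N, then 1.5 N per mm, 4 mm at most, and come up again.
- jaw: aluminium bar across the stand, 108 mm in x, 22 mm in y, 16 mm tall, top 52 mm above the bench, sliding along the stand's y; a thin black line runs along the top of its front edge. Its y axis is the closing direction. Moves up to 56 mm from the start.
- jaw_edge (a point): middle of the jaw's front (+y) edge, at its underside, 36 mm above the bench (5 mm over the white plate)
- gauge_mark (a point): middle of the red gauge mark, a straight red band 6 mm wide in y and 98 mm long in x on the white plate, 31 mm above the bench; y axis as the stand's. At the start the jaw edge is 16 to 34 mm short of it.
- chamber: glass counting chamber, 76 x 34 x 5 mm, lying loose on the white plate, its near edge 14 to 16 mm beyond the middle of the red mark. Origin at the centre of its underside.
- vial_a: bystander: small clear vial, blue cap, 22 mm across, 34 mm tall, standing on the stand's base plate beside the wheel housing. Origin at the centre of its underside.
- vial_b: bystander: small amber vial, red cap, 22 mm across, 40 mm tall, standing at the far-left end of the stand's base plate. Origin at the centre of its underside.
- pot: bystander: pink screw-lid pot, 56 mm across, 55 mm tall. Origin at the centre of its underside.
- dropper: bystander: amber bottle with black cap, 36 mm across, 75 mm tall. Origin at the centre of its underside.
- slidebox: bystander: blue and grey slide box, 85 x 100 x 31 mm. Origin at the centre of its underside.
- goggles: bystander: clear safety goggles with blue frame, 140 mm wide, 50 mm tall. Origin at the centre of its underside.
- dish: bystander: clear shallow glass dish, 90 mm across, 15 mm tall. Origin at the centre of its underside.

How it is judged:
By the outcome, as a careful person would: the job done as asked, in the order asked, and still so for the second after the job is handed in, with the robot touching nothing.
It also fails if it takes over 45 s, if anything falls off the work surface, if the arm or the gripper's body presses on something with over 40 N, if the wrist force passes 120 N, or if a joint passes its speed limit or range.

## Working session

There is one attempt and no reset: what is moved stays moved. The work goes in short steps, Python scripts to look and compute and a tool call to move; the robot and the scene stay as the last step left them, time stands still between calls to the robot, and variables do not carry over. Pictures are saved under pics/ and viewed, and the job is handed in when it is done.

Besides the shell and the picture viewer there is one more tool, called after "Emit:" as name([rows], argument=value, ...), one row to a line, values as JSON. drive_tool: Moves the arm, as the interface text tells. Shifts and turns lie within -1 to 1; 1 stands for 0.1 m of shift or 180 degrees of turn. Its arguments: {"type":"object","properties":{"motion":{"type":"array","items":{"type":"array","items":{"type":"number"}}},"hand":{"type":"number"},"grip_force":{"type":"number"}},"required":["motion"]}

```bash
ls; mkdir -p pics; cat > h.py <<'E'
import numpy as np, cv2
from station import ctrl
def cam(n,save=None):
    c=ctrl.read_camera(n)
    if save: cv2.imwrite('pics/'+save,c['image'][:,:,::-1])
    return c
def K(c): return np.array([[c['fx'],0,c['cx']],[0,c['fy'],c['cy']],[0,0,1.]])
def ray(c,uv,z):
    R=cv2.Rodrigues(np.array(c['rvec'],float))[0];t=np.array(c['tvec'],float).ravel()
    d=R.T@np.linalg.inv(K(c))@np.array([uv[0],uv[1],1.]);o=-R.T@t
    return o+d*(z-o[2])/d[2]
def proj(c,P):
    return cv2.projectPoints(np.array(P,float).reshape(-1,3),np.array(c['rvec'],float),np.array(c['tvec'],float),K(c),None)[0].reshape(-1,2)
E
python3 - <<'E'
from h import *
for n in('side','top'):
    c=cam(n,n+'0.png'); R=cv2.Rodrigues(np.array(c['rvec']))[0]; print(n,c['fx'],(-R.T@np.array(c['tvec']).ravel()).round())
s=ctrl.read_state(); print(s['t'],s['eef_pos'],np.round(s['eef_rot'],3),s['gripper_width'],s['force'])
E
```

```text
pics
side 466.72257915330175 [248. 926. 698.]
top 395.8132117439686 [ 474.  132. 1210.]
0.1 [ 197.94285954 -618.57403957  221.75500674] [[-0.001  0.305 -0.952]
 [ 0.001 -0.952 -0.305]
 [-1.    -0.002  0.   ]] 91.97643160683175 [0.25534851 0.53528137 0.53974034]
```

View pics/side0.png

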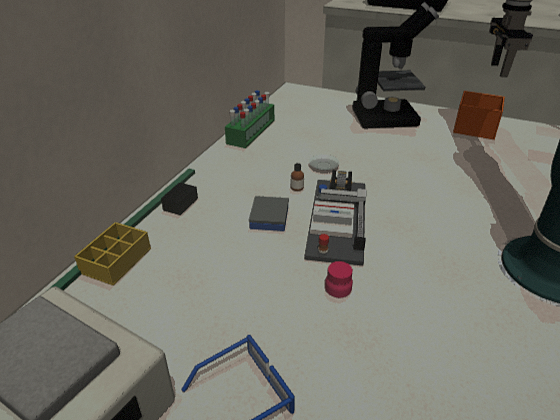

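View pics/top0.png

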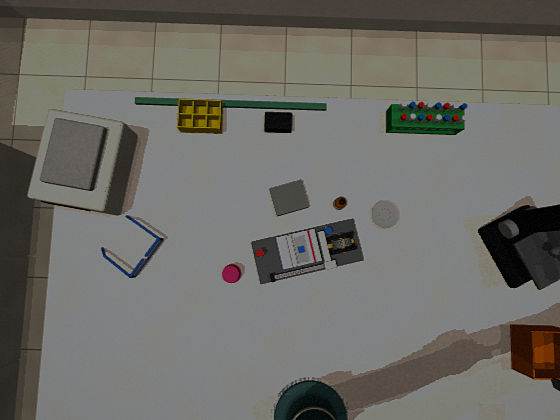

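The side view shows the stand at about (338,220), seen from the glass end. The top view shows it at about (307,250), with the wheel at (343,242), the red mark near (311,245) and the jaw near (323,248). I'll enlarge both.

```bash
python3 - <<'E'
import cv2
a=cv2.imread('pics/top0.png')[205:295,240:375]; cv2.imwrite('pics/top0z.png',cv2.resize(a,None,fx=5.9,fy=5.9,interpolation=cv2.INTER_CUBIC))
a=cv2.imread('pics/side0.png')[160:270,290:390]; cv2.imwrite('pics/side0z.png',cv2.resize(a,None,fx=5.4,fy=5.4,interpolation=cv2.INTER_CUBIC))
E
```

```text
(no output)
```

View pics/top0z.png

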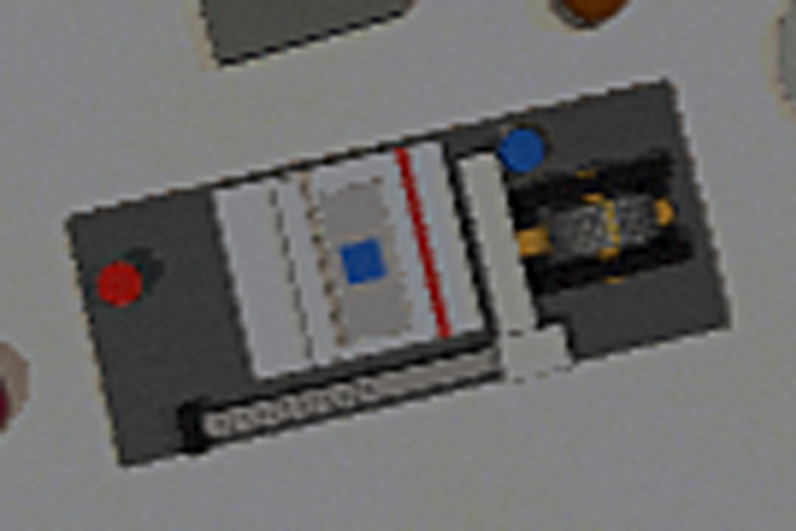

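View pics/side0z.png

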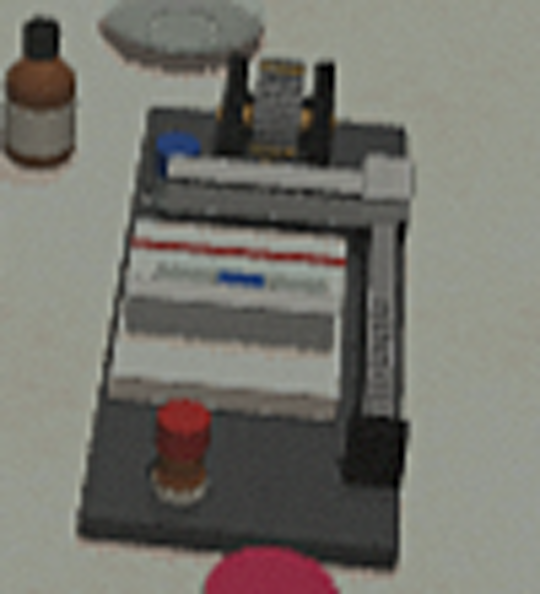

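The enlarged top view shows plate corners at about (70,216), (668,80), (730,325) and (122,466) in zoom pixels. The wheel centre is near (607,225), the red line runs (402,150)-(446,337), and the jaw's front edge runs (460,160)-(500,340).

```bash
cat >> h.py <<'E'
def zt(u,v): return (240+(u+.5)/5.9-.5, 205+(v+.5)/5.9-.5)
E
python3 - <<'E'
from h import *
c=cam('top')
P=[ray(c,zt(*q),16) for q in[(70,216),(668,80),(730,325),(122,466)]]
print(np.round(P,1))
A,B,C,D=P
print('len',np.linalg.norm(A-B),np.linalg.norm(C-D),'w',np.linalg.norm(B-C),np.linalg.norm(A-D))
y=(A-B)+(D-C); y/=np.linalg.norm(y); print('y',y)
x=np.array([y[1],-y[0],0]);
cen=sum(P)/4; o=cen-15*y; print('x',x,'origin',o, 'yaw',np.degrees(np.arctan2(x[1],x[0])))
for n,q,z in[('wheel',(607,225),78),('red1',(402,150),31),('red2',(446,337),31),('jaw1',(460,160),52),('jaw2',(500,340),52),('vialA',(521,150),50),('vialB',(119,283),56)]:
    p=ray(c,zt(*q),z); d=p-o; print(n,p.round(1),'local',round(d@x,1),round(d@y,1))
E
```

```text
[[ 509.5  189.8   16. ]
 [ 588.4 -115.1   16. ]
 [ 464.1 -147.9   16. ]
 [ 384.4  159.2   16. ]]
len 314.93869371619684 317.20138008710006 w 128.55343557734022 128.81126101510523
y [-0.25104736  0.96797481  0.        ]
x [0.96797481 0.25104736 0.        ] origin [490.38265582   6.9937902   16.        ] yaw 14.539497906060582
wheel [511.  -73.3  78. ] local -0.2 -82.9
red1 [547.4  22.5  31. ] local 59.0 0.7
red2 [454.1  -1.6  31. ] local -37.3 0.8
jaw1 [541.9  -4.5  52. ] local 47.0 -24.1
jaw2 [453.8 -25.9  52. ] local -43.7 -22.6
vialA [547.9 -35.1  50. ] local 45.2 -55.1
vialB [476.2 162.6  56. ] local 25.3 154.2
```

Everything fits the given sizes: plate about 316 x 129 mm, wheel at local (0,-83), and the jaw about 24 mm short of the mark. The tool's y axis is nearly along the stand's y already. Next I close the hand and travel over at this height.

Emit:
drive_tool([
  [0, -0.5, -0.4, 0, 0, 0],
  [0, -1, -0.8, 0, 0, 0],
  [0, -1, -0.8, 0, 0, 0],
], hand=0, grip_force=10)

```text
t: 0.52
eef_pos: [246.1, -494.8, 221.9]
eef_rot: [[-0.0, 0.311, -0.95], [0.004, -0.95, -0.311], [-1.0, -0.003, -0.001]]
force: [0.4, -1.1, 0.2]
gripper_width: 64.0
```

Emit:
drive_tool([
  [0, -0.4, -0.4, 0, 0, 0],
  [0, -0.8, -0.8, 0, 0, 0],
  [0, -1, -1, 0, 0, 0],
])

```text
t: 0.9
eef_pos: [311.2, -366.9, 222.5]
eef_rot: [[0.0, 0.313, -0.95], [0.004, -0.95, -0.313], [-1.0, -0.003, -0.001]]
force: [-0.2, -0.4, -0.8]
gripper_width: 34.0
```

Emit:
drive_tool([
  [0, -0.4, -0.4, 0, 0, 0],
  [0, -0.8, -0.8, 0, 0, 0],
  [0, -1, -1, 0, 0, 0],
])

```text
t: 1.27
eef_pos: [376.1, -238.9, 223.2]
eef_rot: [[0.001, 0.315, -0.949], [0.004, -0.949, -0.315], [-1.0, -0.003, -0.002]]
force: [-0.5, -1.0, 0.3]
gripper_width: 4.2
```

```bash
cat > st.py <<'E'
from h import *
s=ctrl.read_state(); p=np.array(s['eef_pos']);R=np.array(s['eef_rot'])
print(s['t'],p.round(1),np.round(R,3).tolist(),s['gripper_width'],np.round(s['force'],2))
T=np.array([511,-74,86+30.])  # wheel top +30
print('tool delta',((T-p)@R).round(1)); 
yd=np.array([.251,-.968,0]); print('turn x deg',np.degrees(np.arctan2(yd@R[:,2],yd@R[:,1])))
E
python3 st.py
```

```text
1.275 [ 376.1 -238.9  223.2] [[0.001, 0.315, -0.949], [0.004, -0.949, -0.315], [-1.0, -0.003, -0.002]] 4.248887672443948 [-0.54 -0.96  0.26]
tool delta [ 107.9 -113.7 -179.8]
turn x deg 3.8440236256445233
```

Emit:
drive_tool([
  [0, -0.3, -0.5, 0, 0, 0],
  [0, -0.6, -0.9, 0.01, 0, 0],
  [0, -0.6, -1, 0.021, 0, 0],
  [0, -0.6, -1, 0.021, 0, 0],
])

```text
t: 1.78
eef_pos: [452.8, -150.7, 223.5]
eef_rot: [[0.001, 0.253, -0.967], [0.004, -0.967, -0.253], [-1.0, -0.003, -0.002]]
force: [-0.2, -0.8, 0.2]
gripper_width: 0.4
```

```bash
python3 st.py
```

```text
1.775 [ 452.8 -150.7  223.5] [[0.001, 0.253, -0.967], [0.004, -0.967, -0.253], [-1.0, -0.003, -0.002]] 0.38450856869654104 [-0.2  -0.84  0.24]
tool delta [107.8 -59.2 -75.5]
turn x deg 0.117604854794192
```

Emit:
drive_tool([
  [0.3, -0.3, -0.5, 0, 0, 0],
  [0.7, -0.46, -0.75, 0, 0, 0],
  [1, -0.46, -0.75, 0, 0, 0],
  [1, -0.46, -0.75, 0, 0, 0],
])

```text
t: 2.28
eef_pos: [511.8, -88.0, 121.6]
eef_rot: [[-0.004, 0.252, -0.968], [0.004, -0.968, -0.252], [-1.0, -0.005, 0.003]]
force: [-0.2, -0.4, -0.5]
gripper_width: 0.4
```

```bash
python3 st.py; python3 - <<'E'
from h import *
for n,b,f in(('top',(205,295,240,375),5.9),('side',(130,250,290,400),5)):
    c=cam(n); a=c['image'][b[0]:b[1],b[2]:b[3],::-1]
    cv2.imwrite(f'pics/{n}1z.png',cv2.resize(a,None,fx=f,fy=f,interpolation=cv2.INTER_CUBIC))
E
```

```text
2.275 [511.8 -88.  121.6] [[-0.004, 0.252, -0.968], [0.004, -0.968, -0.252], [-1.0, -0.005, 0.003]] 0.39711547865317304 [-0.24 -0.36 -0.48]
tool delta [  5.7 -13.7  -2.8]
turn x deg 0.06329031269361396
```

View pics/side1z.png

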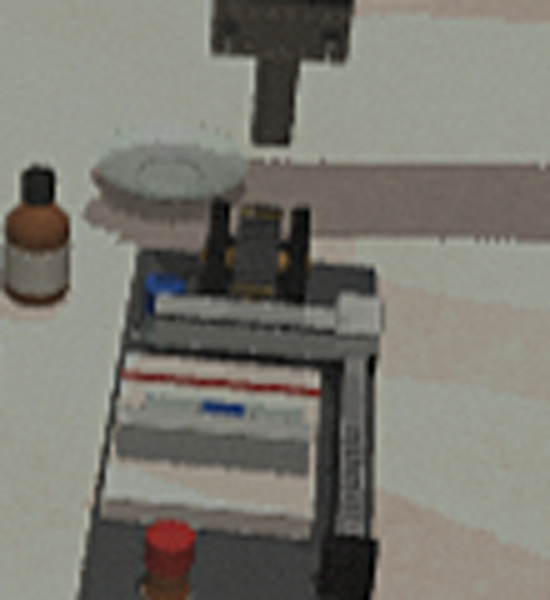

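View pics/top1z.png

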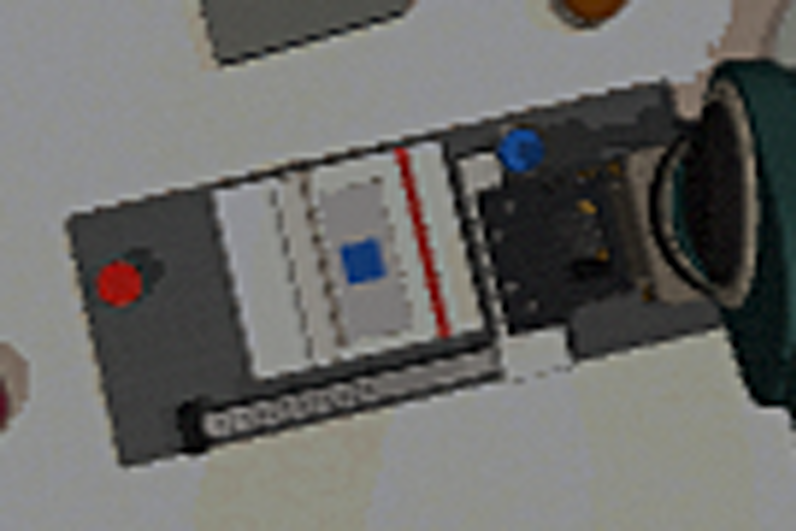

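The side view shows the closed fingers above the wheel's width, laterally in line with it. In the top view the jaw edge and mark stay visible. Now I descend and feel for contact.

Emit:
drive_tool([
  [0.2, 0, 0.01, 0, 0, 0],
  [0.32, 0, -0.02, 0, 0, 0],
  [0.32, 0, -0.02, 0, 0, 0],
])

```text
t: 2.75
eef_pos: [516.1, -88.1, 92.6]
eef_rot: [[0.001, 0.251, -0.968], [0.003, -0.968, -0.251], [-1.0, -0.003, -0.002]]
force: [0.7, 1.4, 0.1]
gripper_width: 0.1
```

```bash
python3 st.py
```

```text
2.75 [516.1 -88.1  92.6] [[0.001, 0.251, -0.968], [0.003, -0.968, -0.251], [-1.0, -0.003, -0.002]] 0.09742321353560464 [0.68 1.4  0.15]
tool delta [-23.3 -15.    1.3]
turn x deg -0.017932535684649503
```

Emit:
drive_tool([
  [0.03, 0, 0, 0, 0, 0],
  [0.05, 0, 0.01, 0, 0, 0],
  [0.05, 0, 0.01, 0, 0, 0],
])

```text
t: 3.12
eef_pos: [515.0, -88.3, 87.7]
eef_rot: [[0.001, 0.251, -0.968], [0.003, -0.968, -0.251], [-1.0, -0.002, -0.002]]
force: [0.5, -0.8, -0.1]
gripper_width: 0.4
```

Emit:
drive_tool([
  [0.01, 0, 0, 0, 0, 0],
  [0.015, 0, 0, 0, 0, 0],
  [0.015, 0, 0, 0, 0, 0],
])

```text
t: 3.5
eef_pos: [515.0, -88.4, 86.2]
eef_rot: [[0.001, 0.251, -0.968], [0.003, -0.968, -0.251], [-1.0, -0.002, -0.002]]
force: [0.1, -0.5, -0.2]
gripper_width: 0.8
```

Emit:
drive_tool([
  [0.01, 0, 0, 0, 0, 0],
  [0.01, 0, 0, 0, 0, 0],
])

```text
t: 3.75
eef_pos: [515.1, -88.3, 85.4]
eef_rot: [[0.002, 0.251, -0.968], [0.003, -0.968, -0.251], [-1.0, -0.002, -0.002]]
force: [-1.1, -0.1, 3.5]
gripper_width: 0.5
```

Emit:
drive_tool([
  [0.01, 0, 0, 0, 0, 0],
  [0.01, 0, 0, 0, 0, 0],
])

```text
t: 4.0
eef_pos: [515.2, -88.4, 84.6]
eef_rot: [[0.002, 0.251, -0.968], [0.003, -0.968, -0.251], [-1.0, -0.002, -0.002]]
force: [-1.5, 0.2, 4.4]
gripper_width: 0.6
```

Contact at TCP z about 85.5, as expected for a wheel top at 78 mm, with about 4 N now. First stroke is 26 mm towards the glass, then lift.

Emit:
drive_tool([
  [0, -0.05, 0, 0, 0, 0],
  [0, -0.12, 0, 0, 0, 0],
  [0, -0.19, 0, 0, 0, 0],
  [0, -0.26, 0, 0, 0, 0],
  [0, -0.26, 0, 0, 0, 0],
])

```text
t: 4.62
eef_pos: [508.2, -61.5, 84.4]
eef_rot: [[0.001, 0.252, -0.968], [0.004, -0.968, -0.252], [-1.0, -0.004, -0.002]]
force: [-1.1, 2.3, 4.0]
gripper_width: 0.4
```

Emit:
drive_tool([
  [-0.1, 0, 0, 0, 0, 0],
  [-0.2, 0, 0, 0, 0, 0],
])

```text
t: 4.88
eef_pos: [508.2, -61.6, 104.9]
eef_rot: [[0.001, 0.252, -0.968], [0.004, -0.968, -0.252], [-1.0, -0.004, -0.002]]
force: [0.1, -0.3, 0.1]
gripper_width: 1.1
```

```bash
cat > m.py <<'E'
import sys
from h import *
n=sys.argv[1]
for k,b,f in(('top',(205,295,240,375),5.9),('side',(130,250,290,400),5)):
    c=cam(k); a=c['image'][b[0]:b[1],b[2]:b[3],::-1]
    cv2.imwrite(f'pics/{k}{n}z.png',cv2.resize(a,None,fx=f,fy=f,interpolation=cv2.INTER_CUBIC))
    np.save(f'pics/{k}{n}.npy',c['image'])
s=ctrl.read_state(); print(s['t'],s['force'])
E
python3 m.py 2
```

```text
4.975 [-0.19680712  0.29612535  1.1654539 ]
```

View pics/top2z.png

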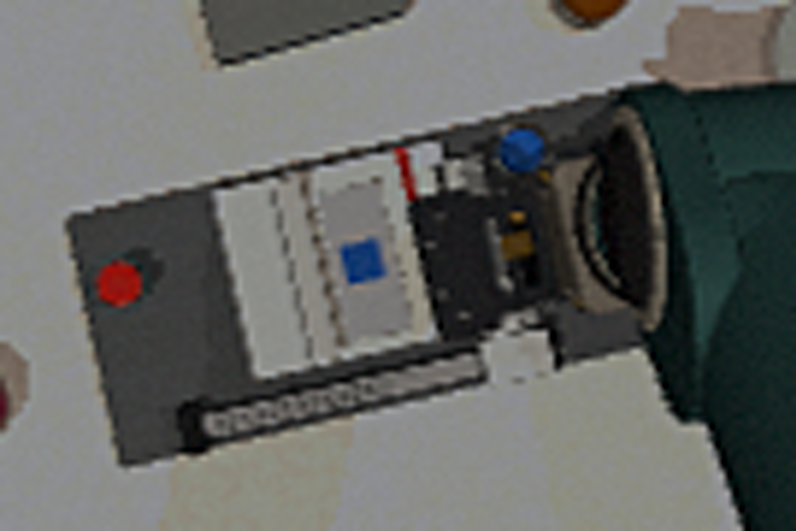

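View pics/side2z.png

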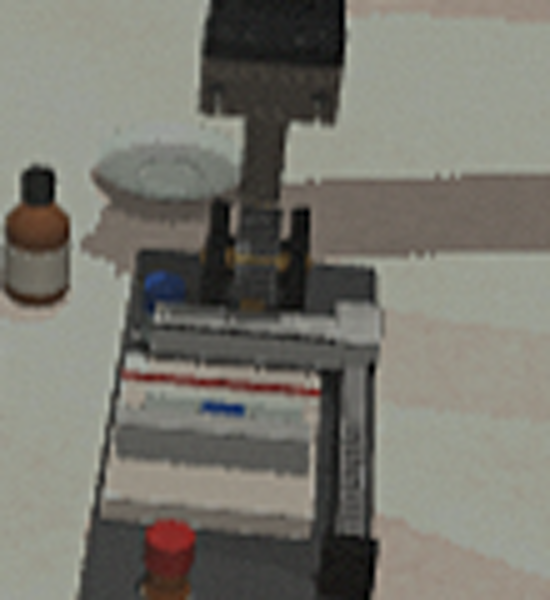

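The top view shows the rail-side jaw block moved from about 500 to 484 in zoom columns, roughly 7.5 mm. That matches a stroke of about 27 mm without slip. Second stroke is the same.

Emit:
drive_tool([
  [0, 0.26, 0, 0, 0, 0],
  [0, 0.275, 0, 0, 0, 0],
  [0.15, 0.275, 0, 0, 0, 0],
  [0.2, 0.275, 0, 0, 0, 0],
  [0.2, 0.275, 0, 0, 0, 0],
])

```text
t: 5.6
eef_pos: [515.3, -87.7, 85.0]
eef_rot: [[0.001, 0.253, -0.967], [0.004, -0.967, -0.253], [-1.0, -0.004, -0.002]]
force: [-2.3, -0.7, 3.5]
gripper_width: 0.1
```

Emit:
drive_tool([
  [0.003, -0.05, 0, 0, 0, 0],
  [0.003, -0.12, 0, 0, 0, 0],
  [0.003, -0.19, 0, 0, 0, 0],
  [0.003, -0.26, 0, 0, 0, 0],
  [0.003, -0.26, 0, 0, 0, 0],
])

```text
t: 6.22
eef_pos: [508.3, -61.0, 84.7]
eef_rot: [[0.001, 0.254, -0.967], [0.005, -0.967, -0.254], [-1.0, -0.005, -0.002]]
force: [-0.8, 1.1, 3.3]
gripper_width: 0.8
```

Emit:
drive_tool([
  [-0.1, 0, 0, 0, 0, 0],
  [-0.2, 0.1, 0, 0, 0, 0],
  [-0.2, 0.27, 0, 0, 0, 0],
  [-0.2, 0.27, 0, 0, 0, 0],
])

```text
t: 6.72
eef_pos: [515.5, -89.8, 104.6]
eef_rot: [[0.001, 0.251, -0.968], [0.004, -0.968, -0.251], [-1.0, -0.004, -0.002]]
force: [0.1, -0.4, -0.4]
gripper_width: 0.5
```

```bash
python3 m.py 3
```

```text
6.825 [ 0.67898337  0.22574802 -0.27706527]
```

View pics/top3z.png

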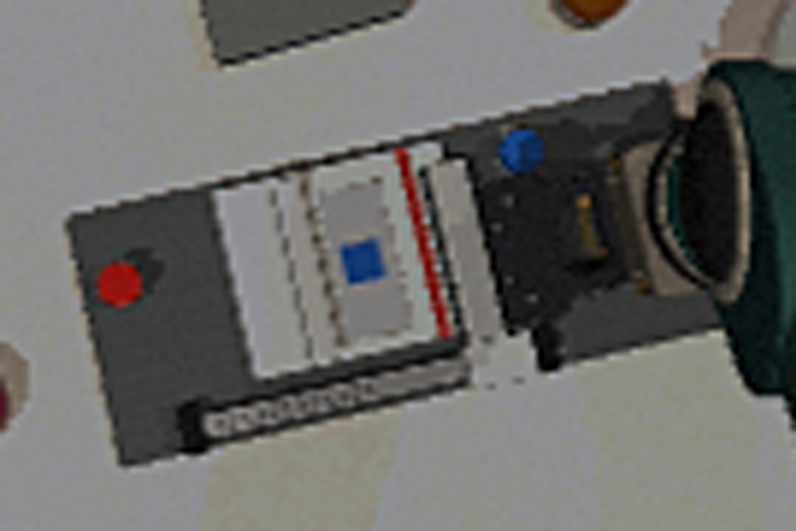

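View pics/side3z.png

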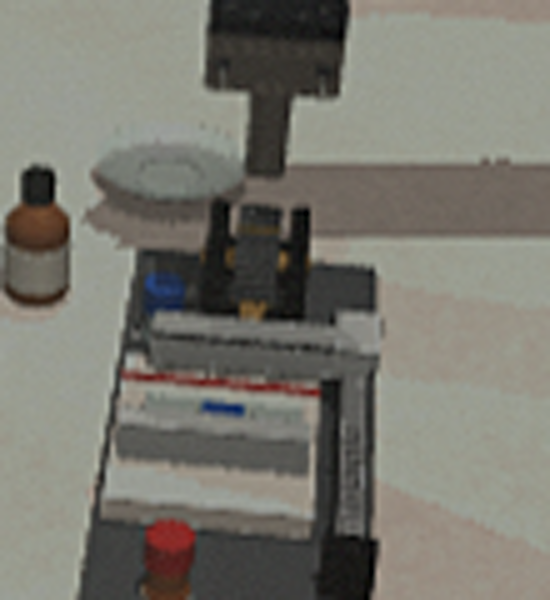

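The top view shows the jaw front now at about zoom column (425,170)-(465,345), just behind the red line at (402,150)-(446,337). I'll sample averaged profiles along the stand's y at both heights.

```bash
cat > prof.py <<'E'
import sys
from h import *
n=sys.argv[1]
o=np.array([490.4,7.0,0]);x=np.array([.968,.251,0]);y=np.array([-.251,.968,0])
ys=np.arange(-35,22,1.0)
for k in sys.argv[2:]:
    c=cam(k); im=np.load(f'pics/{k}{n}.npy').astype(np.float32)
    for z,xr in((31,(-30,42)),(52,(-30,42))):
        acc=0
        xs=np.arange(*xr,2.)
        P=np.array([[o+a*x+b*y+[0,0,z] for b in ys] for a in xs])
        uv=proj(c,P).astype(np.float32).reshape(len(xs),len(ys),2)
        S=cv2.remap(im,uv[...,0],uv[...,1],cv2.INTER_LINEAR)
        halves=[S[:len(xs)//3].mean(0),S[-len(xs)//3:].mean(0),S.mean(0)]
        for m in halves:
            red=np.clip(m[:,0]-m[:,1:].mean(1)-25,0,None)
            if z==31: print(k,'red centroid',round((red*ys).sum()/red.sum(),2))
        m=halves[2]
        if z==52: print(k,'g@52',' '.join(f'{b:.0f}:{v:.0f}' for b,v in zip(ys,m[:,1])))
E
python3 prof.py 3 top side
```

```text
top red centroid 1.15
top red centroid 1.25
top red centroid 1.23
top g@52 -35:32 -34:32 -33:31 -32:29 -31:26 -30:21 -29:16 -28:21 -27:40 -26:68 -25:95 -24:111 -23:118 -22:121 -21:121 -20:121 -19:120 -18:121 -17:122 -16:122 -15:122 -14:121 -13:122 -12:124 -11:128 -10:128 -9:121 -8:104 -7:82 -6:60 -5:48 -4:52 -3:73 -2:94 -1:99 0:89 1:71 2:49 3:30 4:23 5:41 6:74 7:108 8:131 9:142 10:146 11:148 12:148 13:147 14:146 15:144 16:137 17:129 18:123 19:120 20:120 21:120
side red centroid 2.0
side red centroid 2.26
side red centroid 2.18
side g@52 -35:41 -34:39 -33:38 -32:37 -31:37 -30:39 -29:45 -28:53 -27:64 -26:74 -25:84 -24:93 -23:102 -22:109 -21:115 -20:118 -19:119 -18:119 -17:119 -16:119 -15:119 -14:119 -13:118 -12:115 -11:111 -10:105 -9:98 -8:90 -7:81 -6:72 -5:64 -4:59 -3:60 -2:65 -1:72 0:78 1:83 2:87 3:88 4:89 5:89 6:88 7:88 8:87 9:86 10:86 11:86 12:86 13:86 14:86 15:85 16:84 17:83 18:82 19:80 20:79 21:78
```

```bash
python3 - <<'E'
import cv2,numpy as np
for k in('top','side'): np.save(f'pics/{k}0.npy',cv2.imread(f'pics/{k}0.png')[:,:,::-1])
E
python3 prof.py 0 top side
```

```text
top red centroid 1.25
top red centroid 1.37
top red centroid 1.32
top g@52 -35:132 -34:131 -33:131 -32:131 -31:131 -30:132 -29:133 -28:135 -27:137 -26:135 -25:125 -24:106 -23:85 -22:64 -21:45 -20:31 -19:23 -18:27 -17:47 -16:78 -15:106 -14:123 -13:131 -12:134 -11:135 -10:134 -9:132 -8:132 -7:132 -6:132 -5:134 -4:136 -3:136 -2:131 -1:116 0:94 1:70 2:45 3:26 4:21 5:37 6:68 7:99 8:119 9:129 10:133 11:135 12:135 13:134 14:133 15:131 16:128 17:123 18:119 19:115 20:113 21:112
side red centroid 2.24
side red centroid 2.49
side red centroid 2.38
side g@52 -35:139 -34:139 -33:139 -32:139 -31:138 -30:137 -29:135 -28:131 -27:126 -26:119 -25:110 -24:100 -23:88 -22:76 -21:66 -20:61 -19:60 -18:63 -17:68 -16:74 -15:79 -14:83 -13:85 -12:86 -11:86 -10:86 -9:86 -8:85 -7:85 -6:85 -5:85 -4:85 -3:85 -2:85 -1:84 0:81 1:78 2:73 3:68 4:61 5:52 6:43 7:35 8:29 9:29 10:35 11:46 12:61 13:76 14:92 15:107 16:120 17:132 18:142 19:149 20:154 21:157
```

Measured travel so far is 15.8–15.9 mm in both views, against 15.8 predicted, so there is no slip. The remaining gap is about 5.2–5.8 mm (jaw front near -4.0, mark at 1.25). Next is a shorter stroke of about 17 mm.

Emit:
drive_tool([
  [0, -0.05, 0, 0, 0, 0],
  [0.15, -0.06, 0, 0, 0, 0],
  [0.2, -0.06, 0, 0, 0, 0],
  [0.2, -0.06, 0, 0, 0, 0],
])

```text
t: 7.52
eef_pos: [513.1, -80.5, 84.0]
eef_rot: [[-0.001, 0.255, -0.967], [0.006, -0.967, -0.255], [-1.0, -0.006, -0.0]]
force: [-1.0, 0.5, 5.6]
gripper_width: 0.7
```

Emit:
drive_tool([
  [-0.006, -0.04, 0, 0, 0, 0],
  [-0.006, -0.08, 0, 0, 0, 0],
  [-0.006, -0.12, 0, 0, 0, 0],
  [-0.006, -0.145, 0, 0, 0, 0],
  [-0.006, -0.145, 0, 0, 0, 0],
])

```text
t: 8.15
eef_pos: [509.2, -65.9, 84.7]
eef_rot: [[-0.001, 0.256, -0.967], [0.006, -0.967, -0.256], [-1.0, -0.006, -0.0]]
force: [-1.1, 0.5, 4.3]
gripper_width: 0.4
```

Emit:
drive_tool([
  [-0.1, 0, 0, 0, 0, 0],
  [-0.2, 0.08, 0, 0, 0, 0],
  [-0.2, 0.22, 0, 0, 0, 0],
  [-0.2, 0.24, 0, 0, 0, 0],
  [-0.2, 0.24, 0, 0, 0, 0],
])

```text
t: 8.78
eef_pos: [515.1, -89.7, 104.2]
eef_rot: [[-0.002, 0.255, -0.967], [0.006, -0.967, -0.255], [-1.0, -0.007, 0.001]]
force: [0.2, 0.6, 0.1]
gripper_width: 0.3
```

```bash
python3 m.py 4; python3 prof.py 4 top side
```

```text
8.875 [-0.22451769  0.45758325  0.58050596]
top red centroid 1.64
top red centroid 1.73
top red centroid 1.68
top g@52 -35:33 -34:34 -33:33 -32:33 -31:31 -30:28 -29:24 -28:24 -27:26 -26:28 -25:29 -24:32 -23:44 -22:68 -21:92 -20:109 -19:117 -18:121 -17:122 -16:121 -15:121 -14:121 -13:121 -12:122 -11:123 -10:125 -9:127 -8:130 -7:133 -6:134 -5:128 -4:112 -3:91 -2:70 -1:52 0:37 1:24 2:15 3:11 4:18 5:41 6:76 7:110 8:132 9:143 10:147 11:148 12:148 13:147 14:146 15:144 16:138 17:130 18:124 19:121 20:120 21:120
side red centroid 2.41
side red centroid 2.49
side red centroid 2.46
side g@52 -35:42 -34:41 -33:41 -32:40 -31:39 -30:39 -29:38 -28:38 -27:38 -26:40 -25:45 -24:53 -23:62 -22:73 -21:83 -20:92 -19:101 -18:108 -17:114 -16:118 -15:119 -14:119 -13:119 -12:120 -11:121 -10:122 -9:122 -8:120 -7:117 -6:111 -5:104 -4:96 -3:85 -2:75 -1:65 0:59 1:58 2:63 3:69 4:76 5:82 6:86 7:88 8:88 9:88 10:88 11:87 12:87 13:86 14:86 15:86 16:86 17:86 18:86 19:86 20:86 21:85
```

View pics/top4z.png

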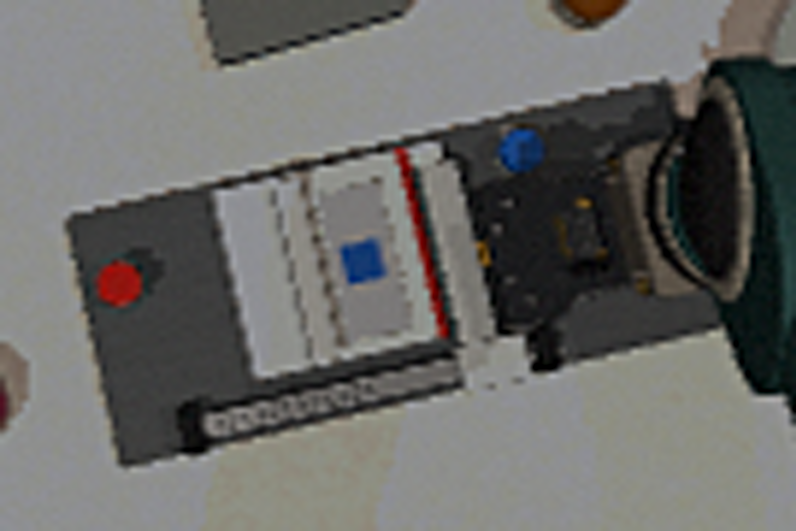

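View pics/side4z.png

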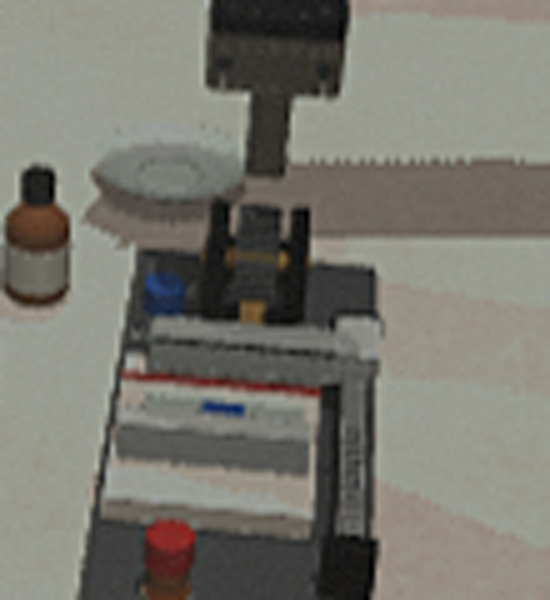

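Both views give 4.1–4.3 mm of travel, against 4.3 expected. The jaw front is now at about 0.25 and the mark's middle at 1.25, so about 1 mm is left, or 3.5 mm of rim. I position above the wheel first, settle, then land straight down.

Emit:
drive_tool([
  [0, -0.12, 0, 0, 0, 0],
  [0, -0.12, 0, 0, 0, 0],
  [0.1, -0.12, 0, 0, 0, 0],
  [0.17, -0.12, 0, 0, 0, 0],
  [0.17, -0.12, 0, 0, 0, 0],
  [0.192, -0.12, 0, 0, 0, 0],
  [0.192, -0.12, 0, 0, 0, 0],
])

```text
t: 9.85
eef_pos: [512.0, -77.2, 85.4]
eef_rot: [[-0.002, 0.256, -0.967], [0.006, -0.967, -0.256], [-1.0, -0.007, 0.001]]
force: [-1.2, 0.1, 2.9]
gripper_width: 0.5
```

Emit:
drive_tool([
  [0.007, -0.01, 0, 0, 0, 0],
  [0.007, -0.025, 0, 0, 0, 0],
  [0.007, -0.035, 0, 0, 0, 0],
  [0.007, -0.035, 0, 0, 0, 0],
])

```text
t: 10.35
eef_pos: [511.2, -73.7, 84.8]
eef_rot: [[-0.002, 0.256, -0.967], [0.006, -0.967, -0.256], [-1.0, -0.006, 0.0]]
force: [-1.6, -0.8, 4.6]
gripper_width: 0.4
```

Emit:
drive_tool([
  [-0.1, 0, 0, 0, 0, 0],
  [-0.2, 0.05, 0, 0, 0, 0],
  [-0.2, 0.15, 0, 0, 0, 0],
  [-0.2, 0.15, 0, 0, 0, 0],
])

```text
t: 10.85
eef_pos: [515.2, -89.7, 104.7]
eef_rot: [[-0.002, 0.254, -0.967], [0.006, -0.967, -0.254], [-1.0, -0.006, 0.0]]
force: [-1.2, 0.3, 0.2]
gripper_width: 0.4
```

```bash
python3 m.py 5; python3 prof.py 5 top side
```

```text
10.95 [-0.06274319 -0.26108875  0.12997625]
top red centroid 2.18
top red centroid 2.21
top red centroid 2.19
top g@52 -35:33 -34:34 -33:33 -32:32 -31:30 -30:27 -29:26 -28:28 -27:31 -26:34 -25:34 -24:32 -23:33 -22:45 -21:68 -20:93 -19:110 -18:118 -17:121 -16:122 -15:121 -14:120 -13:121 -12:122 -11:124 -10:125 -9:127 -8:129 -7:131 -6:134 -5:135 -4:128 -3:113 -2:92 -1:70 0:50 1:34 2:21 3:15 4:20 5:42 6:77 7:110 8:132 9:142 10:147 11:148 12:148 13:147 14:146 15:144 16:138 17:130 18:124 19:121 20:120 21:120
side red centroid 2.54
side red centroid 2.69
side red centroid 2.64
side g@52 -35:42 -34:41 -33:41 -32:40 -31:40 -30:39 -29:39 -28:38 -27:38 -26:38 -25:41 -24:47 -23:55 -22:65 -21:75 -20:84 -19:93 -18:101 -17:108 -16:114 -15:117 -14:119 -13:120 -12:121 -11:122 -10:123 -9:123 -8:123 -7:121 -6:117 -5:112 -4:105 -3:96 -2:85 -1:74 0:65 1:60 2:60 3:64 4:70 5:77 6:83 7:86 8:88 9:89 10:89 11:88 12:88 13:87 14:86 15:86 16:86 17:86 18:86 19:86 20:86 21:86
```

The jaw front is at 1.35 in the top view against the mark at 1.3. The side view puts it within about 0.9 mm of the mark, with the two side readings falling on either side of it. I stop here, raise the hand clear and take a last look.

Emit:
drive_tool([
  [-0.5, 0, 0, 0, 0, 0],
  [-1, 0, 0, 0, 0, 0],
  [-1, 0.5, 0, 0, 0, 0],
  [-1, 1, 0, 0, 0, 0],
  [-1, 1, 0.3, 0, 0, 0],
  [-1, 1, 0.3, 0, 0, 0],
])

```text
t: 11.8
eef_pos: [509.9, -194.2, 203.1]
eef_rot: [[-0.005, 0.254, -0.967], [0.007, -0.967, -0.254], [-1.0, -0.008, 0.003]]
force: [0.0, 0.5, 0.6]
gripper_width: 0.3
```

Emit:
drive_tool([
  [0, 0.5, 0.5, 0, 0, 0],
  [0, 0.9, 0.8, 0, 0, 0],
  [0, 0.9, 0.8, 0, 0, 0],
  [0, 0.9, 0.8, 0, 0, 0],
])

```text
t: 12.3
eef_pos: [456.4, -300.3, 202.7]
eef_rot: [[-0.004, 0.255, -0.967], [0.007, -0.967, -0.255], [-1.0, -0.008, 0.002]]
force: [0.2, -0.0, 0.1]
gripper_width: 0.2
```

```bash
python3 m.py 6; python3 prof.py 6 top side; python3 -c "
from h import *
cam('top','topf.png')"
```

```text
12.4 [-0.11423158  0.23431296  0.02361553]
top red centroid 2.19
top red centroid 2.2
top red centroid 2.18
top g@52 -35:64 -34:64 -33:64 -32:63 -31:62 -30:61 -29:61 -28:59 -27:55 -26:50 -25:45 -24:40 -23:40 -22:51 -21:76 -20:103 -19:122 -18:132 -17:136 -16:137 -15:137 -14:136 -13:135 -12:135 -11:135 -10:135 -9:136 -8:136 -7:138 -6:140 -5:141 -4:134 -3:118 -2:96 -1:74 0:53 1:34 2:20 3:14 4:18 5:39 6:71 7:103 8:124 9:134 10:138 11:139 12:139 13:138 14:137 15:136 16:132 17:127 18:122 19:119 20:116 21:115
side red centroid 2.47
side red centroid 2.63
side red centroid 2.57
side g@52 -35:46 -34:45 -33:45 -32:44 -31:44 -30:43 -29:43 -28:42 -27:41 -26:41 -25:44 -24:51 -23:62 -22:74 -21:86 -20:98 -19:108 -18:118 -17:127 -16:133 -15:137 -14:138 -13:139 -12:139 -11:139 -10:139 -9:139 -8:138 -7:135 -6:130 -5:124 -4:116 -3:106 -2:94 -1:81 0:69 1:61 2:60 3:63 4:68 5:75 6:81 7:84 8:87 9:87 10:87 11:87 12:86 13:86 14:85 15:85 16:85 17:85 18:85 19:85 20:85 21:85
```

View pics/top6z.png

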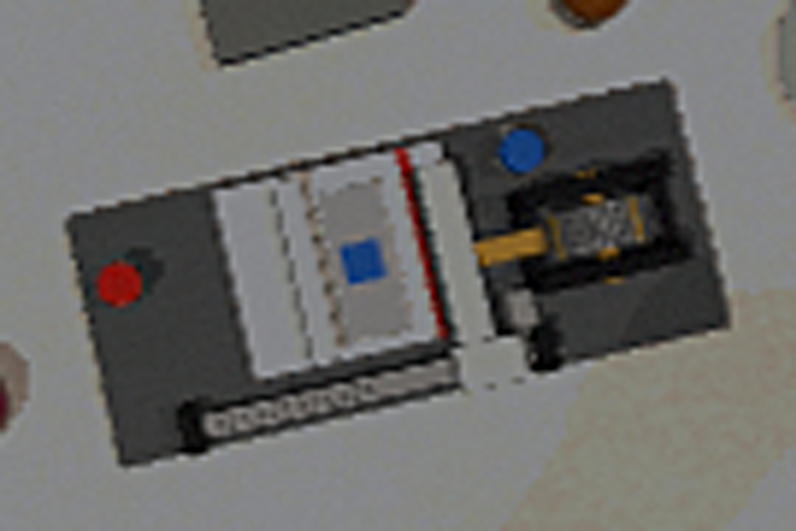

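View pics/side6z.png

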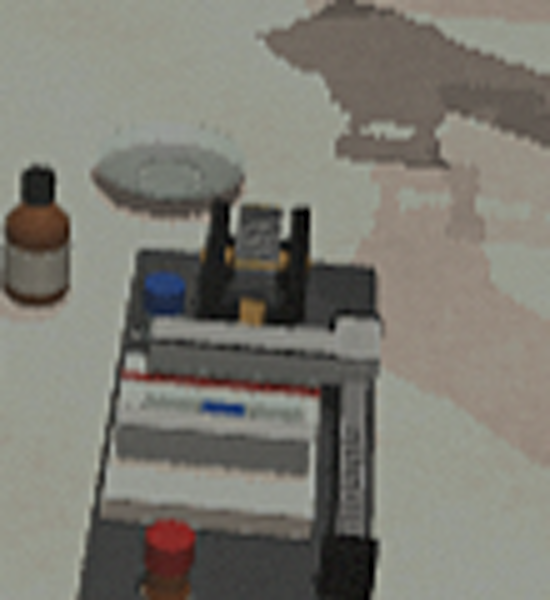

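View pics/topf.png

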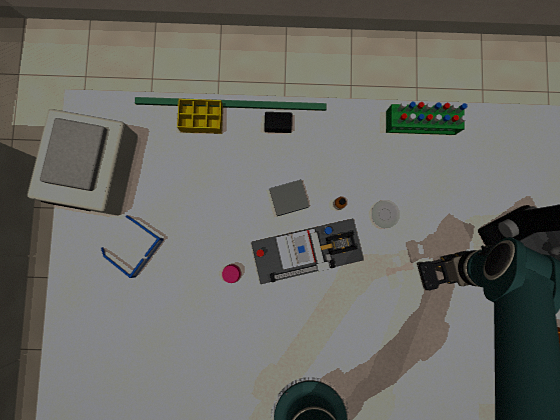

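The final pictures show the jaw's black line over the red mark. The glass (blue patch at zoom (363,262)), the vials and the rest sit where they started. The wrist is near the microscope in the top view, so I draw it back a little before handing in.

Emit:
drive_tool([
  [0, -0.3, 0.3, 0, 0, 0],
  [0, -0.5, 0.5, 0, 0, 0],
  [0, -0.5, 0.5, 0, 0, 0],
  [0, -0.5, 0.5, 0, 0, 0],
])

```text
t: 13.05
eef_pos: [396.4, -264.9, 203.7]
eef_rot: [[-0.003, 0.257, -0.966], [0.006, -0.966, -0.257], [-1.0, -0.007, 0.001]]
force: [0.0, -0.2, -0.1]
gripper_width: 0.5
```

```bash
python3 m.py 7; python3 prof.py 7 top | head -3; python3 -c "
from station import ctrl
s=ctrl.read_state();print(s['t'],s['eef_pos'],s['force'],max(map(abs,s['joint_vel'])))
print(ctrl.sign_off())"
```

```text
13.15 [ 0.16061406  0.1124731  -0.08487655]
top red centroid 2.19
top red centroid 2.21
top red centroid 2.18
13.2 [ 396.07488745 -264.96372553  203.25517738] [-0.11557331  0.95450244 -0.07152266] 0.005224903757570384
the job is handed in; nothing more can be done
None
```

I rolled the thumbwheel with four light strokes of the closed fingertips, touching only the wheel's top. The jaw's front edge now stands over the red gauge mark. The strokes were about 27, 27, 15 and 3.5 mm of rim, at about 3–5.6 N, and the job took about 13 s.

- **Jaw position:** in the top view the front edge is within about 0.1 mm of the mark's middle. The side view disagrees slightly. From the jaw's rear edge it is about 0.9 mm short, and from the black line it is roughly level to 0.2 mm past. Both are inside the 6 mm band.
- **Slip:** travel measured in the pictures matched the 1 mm per 3.5 mm rule each time, so I saw none.
- **Surroundings:** the glass, vials and other things appear unmoved in the last pictures.
- **Hand:** it ended clear and at rest, with no sustained force on the tool.

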